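# Open the bench filter box

### The job

Uncover the filter in the low grey filter box on the bench: press the snap tab in front of its cover fully down, flush with the apron, where it stays, then push the released cover by its upright ridge along the guides, all the way off its seat and onto the flat apron, so that the filter opening is completely clear. Only press and push with the fingertips; do not lift the cover or take it out of the box, and leave the tools and containers around it where they lie.

Things in the scene. Friction and masses are not known exactly. Their poses are not given: they have to be found in the camera images.
- filter_box: low grey sheet-metal box fixed to the bench, 265 (x) x 130 (y) x 62 mm high, pipe stub (30 mm long, 38 across) at its -x end. Origin: bench level, mid-width, at the border between seat (-x side) and apron (+x side). +x is the way the cover slides off, z is up. Seat: x -116 to -2 mm, 45 mm above the bench; side rails (beyond y = 44 mm either side, 62 mm high) hold the cover down by lips.
- opening (a point): centre of the filter opening in the seat, at the seat's height (45 mm above the bench); axes as the filter box. The opening is 91 mm along x (x -104 to -13 mm in the box's frame) by 76 mm, with a white pleated filter in it.
- apron (a point): centre of the apron, on its surface (45 mm above the bench), 67 mm along +x from the filter box's origin; axes as the box. The apron is the flat surface from x 0 to 135 mm in the box's frame, between side fences 105 mm apart and an end stop at x = 135 mm, all 6 mm higher than it.
- tab_top (a point): middle of the top of the snap tab (moves with it), 18 mm along +x from the filter box's origin, 58.5 mm above the bench when up. The tab is a flat-topped aluminium block, 34 mm along the box's x (x 0 to 34 mm), 39 mm across, standing 14 mm above the apron, 3 mm in front of the cover, which it blocks; its top is 3 mm higher than the cover's plate.
- snap_tab (a joint): travel of the snap tab in m: 0 = up (blocking), 0.014 = its top flush with the apron, 0.016 = end of travel. It is pressed straight down against a steady 4 N and stays at the depth where it is left; it is in, and the cover can pass over it, from about 0.0115 on.
- cover: loose flat aluminium cover, 110 (x) x 100 (y) x 11 mm, 0.15 kg, with a ridge across it and runners under its side edges. Origin: centre of its underside; axes as the filter box. It starts on its seat, origin at x = -58, z = 45 mm in the box's frame; it is off its seat, clear of rails and opening, with its origin at x = 47 mm or more (80 mm at the end stop). It slides with light friction.
- ridge_top (a point): middle of the top of the cover's upright ridge, 27 mm above the cover's underside (16 mm above its plate), 20 mm behind the cover's origin (towards -x), on the middle line. The ridge is 8 mm thick along x and 64 mm wide along y; push on its rear (-x) face, with the fingertips between it and the rear end of the box.
- ring_tin: round aluminium screw tin, 76 mm across, 32 high, beside the filter box (mm); leave it alone. Origin: centre of its underside.
- ring_clamp: wooden ring clamp, 139x34x22, lying beside the filter box (mm); leave it alone. Origin: centre of its underside.
- tweezers: tweezers with red grips, 162x29x10, lying beside the filter box (mm); leave it alone. Origin: centre of its underside.
- coil: flat coil of solder wire, 55 mm across, 7 high, beside the filter box (mm); leave it alone. Origin: centre of its underside.
- flux_cup: small cream lidded cup, 86 mm across, 72 high, to the left (mm); leave it alone. Origin: centre of its underside.
There are look-alikes about, which are no part of the job. Leave any blue or green look-alike of the cover alone.

How it is judged:
By the outcome, as a careful person would: the job done as asked, in the order asked, and still so for the second after the job is handed in, with the robot touching nothing.
It also fails if it takes over 38 s, if anything falls off the work surface, if the arm or the gripper's body presses on something with over 40 N, if the wrist force passes 120 N, or if a joint passes its speed limit or range.

### The arm

A 6-joint arm with a two-finger parallel gripper is mounted at the origin on a cart in front of the work surface, level with it; the furniture and walls round the work are solid. World frame = base frame: x ahead of the robot, y to its left, z up, the work surface at z = 0. Lengths are in mm, angles in degrees, forces in N, time in s.
With the tool pointing down it reaches from about 350 to 850 mm from the base axis. Payload 8.1 kg.
Tool frame: the origin (TCP) lies midway between the tips of the shut fingers; the grasp point (between the pads) lies 19 mm behind it; x points along the fingers, y is the direction in which the jaws open and shut, and the axes are right-handed (so a half turn about x gives the same grasp; the last joint's range is limited). The gripper opens to 93 mm and grips with 3 to 60 N. Pads are 15 mm wide; open, the fingers measure 128 mm over their backs; the gripper's body (75 mm by 188 mm) begins 65 mm behind the grasp point.
Start: joints at [64.148, 7.471, 85.268, -0, 87.261, -4.893], TCP at [214.597, 560.315, 218.635] pointing down, gripper open.
Joint ranges: [-169.43, 169.43], [-51.17, 129.36], [1.28, 143.12], [-76.62, 256.62], [0, 156.53], [-152.29, 152.29]. Speed limits (degrees/s): [136.94, 136.94, 159.86, 180, 180, 180].

### API

Orientations are given as [roll, pitch, yaw] about the fixed x, y, z axes, in that order (R = Rz(yaw) Ry(pitch) Rx(roll)).
In Python, from bench import arm gives the robot as it stands. The module is installed in compiled form; this text tells all that it offers.
- The arm moves only by the tool apply_moves, never from a script. Its arguments are lists of equal length, an entry for each row: "slide": the shift along the tool's x, y, z in m, a list of three; "yaw": the turn about the tool's x in degrees. In form: {"slide": [[tx, ty, tz], ...], "yaw": [yaw, ...]}. A call has 1 to 5 rows; each row shifts and turns the commanded pose from where the row before left it, along the tool's axes as they then stand; what a row does not reach is not made up. A row lasts 1/12 s, in which the tool goes at most 41.7 mm and 7.16 degrees, less where a joint would pass 70% of its speed; a pose out of reach is approached as far as the arm can. A call with a gripper value outside its range is refused whole. "gripper" is the finger opening in m, from 0 to 0.093, set as the call begins (left out, the last holds). The fingers move at their own pace and stop on an object; "newtons" is the grip in N (left out, the last holds). Time passes only in rows, so rows that do not move let the fingers close. It gives the time, the measured TCP pose, the force and the opening at its end, in the units of the state.
- arm.observe(): the state, without advancing time (a new reading comes with each control period).
- arm.capture(name): name is "scene" or "side" or "wrist"; returns the picture (400x640x3 uint8, red, green, blue); there is no depth.
- arm.get_calibration(name): a dict with "fx", "fy", "cx", "cy" (pixels), "R" (3x3) and "t" (3): a world point X has camera coordinates R X + t; the wrist camera has in their place "tool_from_camera" (4x4, takes a point from camera to tool coordinates, whose origin is the TCP and whose axes are the tool frame's). Camera axes: x right, y down, z forward; pixel columns grow to the right and rows downward; lengths in mm; the calibration is good to about 2 mm. The wrist camera is an equidistant fisheye: a pixel r from the principal point sees the ray r / f radians off the axis. A picture is of the moment at which its call begins: read the wrist's pose just before it. get_calibration takes no time and is no camera call.
- arm.sign_off(): hands the job in, once; it reports no verdict.
The state is a dict: "clock": time; "q": joint angles; "joint_vel": joint speeds; "joint_torque": joint torques, N m; "ee_pos": TCP position; "orientation": TCP orientation; "wrist_force": force on the tool from outside, world axes, zero at the start; "moment": the same for the moment, N m; "grip_width": finger opening in mm.
Only numpy, scipy, OpenCV 4.12 (cv2) and the standard library are available. Lean on these libraries where they do the work, as an engineer would, in place of code of your own. Each camera call takes 0.05 s, during which the arm holds its last target. There are 200 camera calls.

## Working session

There is one attempt and no reset: what is moved stays moved. The work goes in short steps, Python scripts to look and compute and a tool call to move; the robot and the scene stay as the last step left them, time stands still between calls to the robot, and variables do not carry over. Pictures are saved under pics/ and viewed, about 8 in all and at most 12, crops included, and the job is handed in when it is done.

Besides the shell and the picture viewer there is one more tool, called after ">>>" as name([rows], argument=value, ...), one row to a line, values as JSON. apply_moves: Moves the arm, as the interface text tells. Its arguments: {"type":"object","properties":{"slide":{"type":"array"},"yaw":{"type":"array"},"gripper":{"type":"number"},"newtons":{"type":"number"}},"required":["slide","yaw"]}

```bash
mkdir -p pics
python3 - <<'E'
from bench import arm
import cv2
print(arm.observe())
for n in ("scene","side","wrist"):
    c=arm.get_calibration(n); print(n,c)
    cv2.imwrite(f"pics/{n}0.png",arm.capture(n)[:,:,::-1])
E
```

```text
{'clock': 0.0, 'q': array([ 6.41464862e+01,  7.51370516e+00,  8.53294930e+01, -1.51738059e-03,
        8.72593650e+01, -4.89332575e+00]), 'joint_vel': array([ 0.00056858,  0.06723749, -0.03637465,  0.02888311,  0.04263585,
       -0.0063402 ]), 'joint_torque': array([ 1.15293820e-03, -5.59812748e+01, -4.91777515e+01,  7.70584960e-02,
        3.47268849e-02, -1.18049679e-04]), 'ee_pos': array([214.378393  , 559.79697985, 217.60000413]), 'orientation': array([ -94.04676224,   89.89742566, -115.00687642]), 'wrist_force': array([0.49198798, 0.03994905, 1.2260006 ]), 'moment': array([0.00068144, 0.00292478, 0.0209165 ]), 'grip_width': 93.09429459878109}
scene {'fx': 406.34381117510475, 'fy': 406.34381117510475, 'cx': 324.73747763024613, 'cy': 194.1427074518562, 'R': array([[ 0.64843835, -0.76096939,  0.02129051],
       [-0.43971734, -0.39722945, -0.80551687],
       [ 0.6214309 ,  0.51296623, -0.59219025]]), 't': array([-325.73669597,  343.65452667,  894.23282269])}
side {'fx': 394.33157647759543, 'fy': 394.33157647759543, 'cx': 327.2394074473954, 'cy': 200.63271065800848, 'R': array([[ 0.98365073, -0.1789813 , -0.01992336],
       [-0.10756431, -0.49519017, -0.86210012],
       [ 0.14443395,  0.85014845, -0.50634617]]), 't': array([-525.82005144,  146.71722134,  986.69201791])}
wrist {'fx': 309.70691628693146, 'fy': 309.70691628693146, 'cx': 327.44897931903876, 'cy': 201.22162398603763, 'tool_from_camera': array([[ 2.55476487e-04, -2.61211562e-01,  9.65281542e-01,
        -1.67618297e+02],
       [ 9.99999934e-01, -1.82657855e-04, -3.14093662e-04,
         4.49845739e-02],
       [ 2.58361152e-04,  9.65281558e-01,  2.61211498e-01,
        -7.26481803e+01],
       [ 0.00000000e+00,  0.00000000e+00,  0.00000000e+00,
         1.00000000e+00]])}
```

View pics/scene0.png

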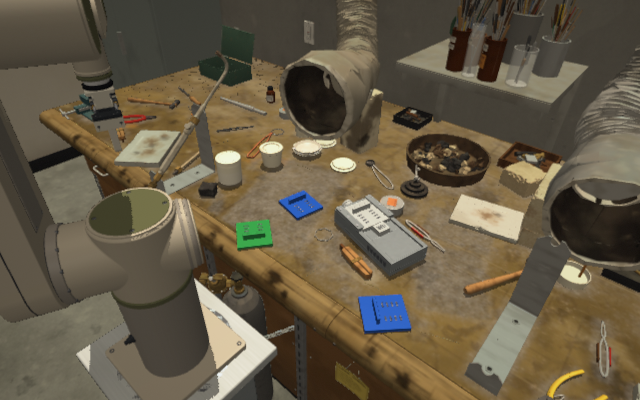

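View pics/side0.png

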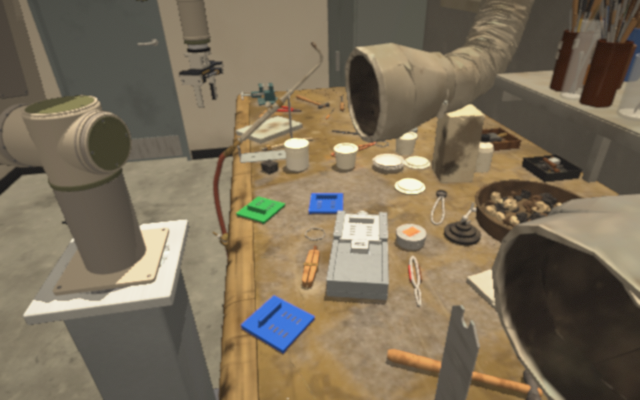

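The scene view shows the grey box at about (380,232), and the side view shows it at about (358,255). The cover is at the far end and the apron is towards the side camera. I'll enlarge both.

Run:
```python
import cv2,numpy as np
a=cv2.imread("pics/scene0.png")[185:285,325:435]; b=cv2.imread("pics/side0.png")[200:305,320:400]
a=cv2.resize(a,None,fx=7,fy=6,interpolation=cv2.INTER_CUBIC) if 0 else cv2.resize(a,None,fx=4,fy=4,interpolation=cv2.INTER_CUBIC)
b=cv2.resize(b,None,fx=4,fy=4,interpolation=cv2.INTER_CUBIC)
h=max(a.shape[0],b.shape[0]); o=np.zeros((h,a.shape[1]+b.shape[1],3),np.uint8)
o[:a.shape[0],:a.shape[1]]=a;o[:b.shape[0],a.shape[1]:]=b
cv2.imwrite("pics/crop.png",o);print(o.shape,a.shape)
```

```text
(420, 760, 3) (400, 440, 3)
```

View pics/crop.png

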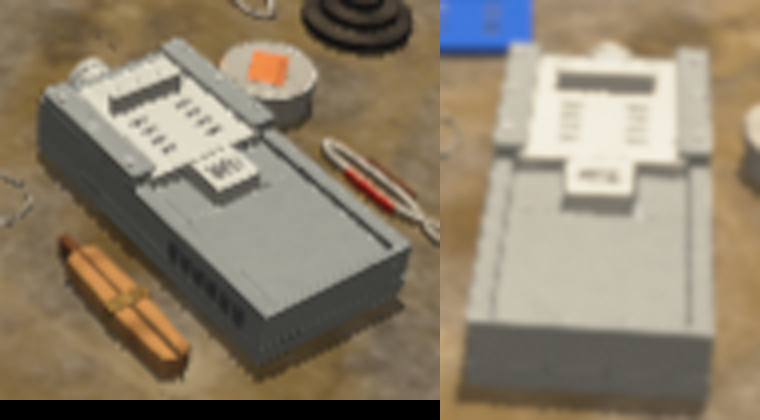

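```bash
cat > h.py <<'E'
from bench import arm
import numpy as np, cv2
def proj(n,P):
    c=arm.get_calibration(n); q=np.atleast_2d(P)@c["R"].T+c["t"]
    return q[:,:2]/q[:,2:]*[c["fx"],c["fy"]]+[c["cx"],c["cy"]]
def world(p,P):
    a=np.radians(p[2]);c,s=np.cos(a),np.sin(a); P=np.atleast_2d(np.array(P,float))
    return np.c_[p[0]+c*P[:,0]-s*P[:,1],p[1]+s*P[:,0]+c*P[:,1],P[:,2]]
E
python3 - <<'E'
from h import *
from scipy.optimize import least_squares
T=[(0,-19.5,58.5),(0,19.5,58.5),(34,19.5,58.5),(34,-19.5,58.5),(-74,-32,72),(-74,32,72)]
S=np.array([(190,165),(233,150),(259,169),(213,190),(110,97),(178,73),(267,318),(410,245)])/4+[324.6,184.6]
D=np.array([(565,160),(633,160),(634,197),(564,197),(557,73),(656,73),(468,322),(713,333)])
D=(D-[440,0])/4+[319.6,199.6]
def res(v):
    P=world(v[:3],T+[(v[3],-65,51),(v[3],65,51)])
    return np.r_[(proj("scene",P)-S-v[4:6]).ravel(),(proj("side",P)-D-v[6:8]).ravel(),v[4:8]*.7]
r=least_squares(res,[500,350,-90,138,0,0,0,0],loss="soft_l1")
print(r.x.round(2));print(res(r.x).reshape(-1,2).round(1)); np.save("p.npy",r.x[:3])
for n,q in dict(tab=(18,0,58.5),ridge=(-78,0,72),rear=(-125,0,62),end=(27,0,72)).items(): print(n,world(r.x,q).round(1))
E
```

```text
[ 5.9166e+02 -1.1931e+02  2.5367e+02  1.3931e+02  4.2000e-01  1.0000e-02
 -4.0000e-01 -5.3000e-01]
[[-0.9 -0.2]
 [-1.  -1.1]
 [ 0.2  0.7]
 [ 1.   0.3]
 [ 0.5  0.8]
 [ 0.6 -0.2]
 [-0.4 -0.1]
 [ 0.2 -0.3]
 [ 0.6 -0.4]
 [-0.   0.4]
 [-0.5 -0.2]
 [ 0.1 -1. ]
 [-0.7 -0.3]
 [-0.1  0.7]
 [-0.3 -0.1]
 [ 0.7  0.6]
 [ 0.3  0. ]
 [-0.3 -0.4]]
tab [[ 586.6 -136.6   58.5]]
ridge [[613.6 -44.5  72. ]]
rear [[6.268e+02 6.000e-01 6.200e+01]]
end [[ 584.1 -145.2   72. ]]
```

```bash
cat >> h.py <<'E'
from scipy.spatial.transform import Rotation as Ro
def toolR(o): return Ro.from_euler("xyz",o,degrees=True).as_matrix()
def plan(P,jaw_box_y=True):
    s=arm.observe();R=toolR(s["orientation"]);p=np.load("p.npy")
    d=R.T@(np.array(P)-s["ee_pos"]); a=np.radians(p[2]); by=np.array([-np.sin(a),np.cos(a),0])
    t=R.T@by; ang=np.degrees(np.arctan2(t[2],t[1])); ang=(ang+90)%180-90
    box=np.r_[world([0,0,-p[2]],[s["ee_pos"]-[p[0],p[1],0]])[0]]
    print("clock",round(s["clock"],2),"ee",s["ee_pos"].round(1),"inbox",box.round(1),"q",s["q"].round(0),"F",s["wrist_force"].round(1))
    print("tool-frame move mm",d.round(1),"turn",ang.round(2))
    return s,R
E
python3 - <<'E'
from h import *
p=np.load("p.npy")
s,R=plan(world(p,(18,0,150))[0]); print(R.round(3))
def tri(a,b):
    M=[]
    for n in("scene","side"):
        c=arm.get_calibration(n);K=np.array([[c["fx"],0,c["cx"]],[0,c["fy"],c["cy"]],[0,0,1]]);M.append(K@np.c_[c["R"],c["t"]])
    X=cv2.triangulatePoints(M[0],M[1],np.array(a,float),np.array(b,float));return (X[:3]/X[3]).ravel().round()
for a,b in [((283,90),(350,75)),((330,143),(372,137)),((555,250),(500,250)),((575,265),(545,360)),((590,160),(570,205)),((390,205),(411,237))]: print(tri(a,b))
E
```

```text
clock 0.15 ee [214.4 559.9 217.8] inbox [-545.8 -553.   217.8] q [64.  8. 85. -0. 87. -5.] F [-0.3 -0.8 -0.2]
tool-frame move mm [  68.5 -517.2  596.7] turn 85.37
[[-0.001  0.358  0.934]
 [-0.001  0.934 -0.358]
 [-1.    -0.001 -0.   ]]
[664. 316. 329.]
[687. 139. 198.]
[ 633. -536.  269.]
[ 711. -585.  150.]
[ 729. -528.  377.]
[745. -71.   9.]
```

View pics/wrist0.png

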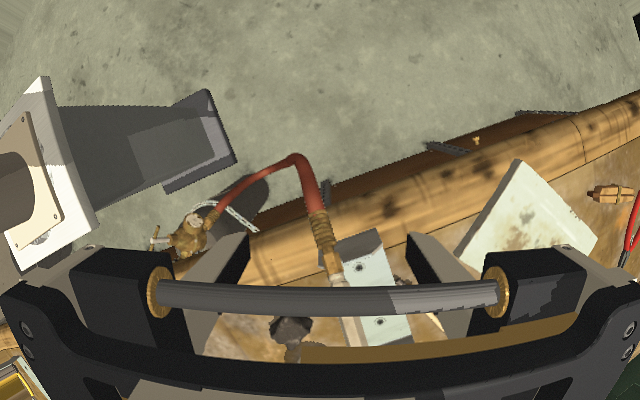

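The wrist view shows a red hose near (300,160)–(340,290), on the robot's side of the gripper. I'll locate it before moving.

Run:
```python
from h import *
a=cv2.imread("pics/scene0.png")[40:215,130:250]; b=cv2.imread("pics/side0.png")[30:250,200:340]
a=cv2.resize(a,None,fx=3,fy=3); b=cv2.resize(b,None,fx=2.6,fy=2.6)
o=np.zeros((max(a.shape[0],b.shape[0]),a.shape[1]+b.shape[1],3),np.uint8);o[:a.shape[0],:a.shape[1]]=a;o[:b.shape[0],a.shape[1]:]=b
print(o.shape,a.shape);cv2.imwrite("pics/hose.png",o)
```

```text
(572, 724, 3) (525, 360, 3)
```

View pics/hose.png

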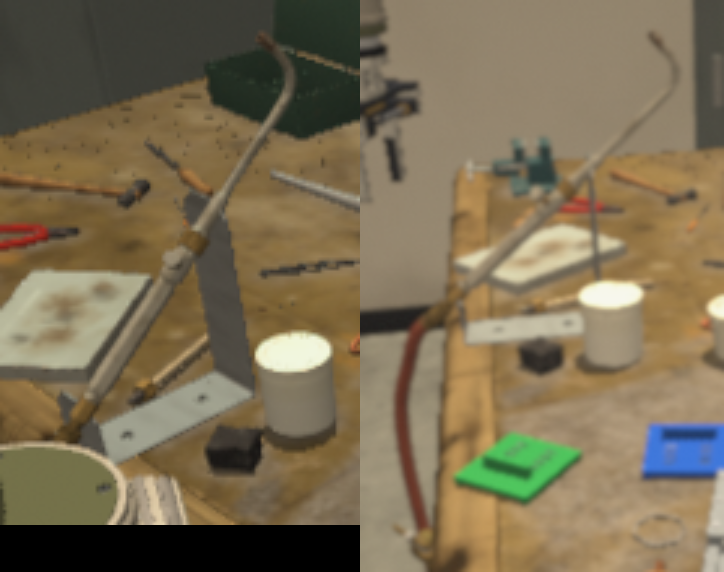

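Run:
```python
from h import *
M=[]
for n in("scene","side"):
    c=arm.get_calibration(n);K=np.array([[c["fx"],0,c["cx"]],[0,c["fy"],c["cy"]],[0,0,1]]);M.append(K@np.c_[c["R"],c["t"]])
A=[(217.7,51.7),(226.7,65),(193,121),(155,183),(228,155),(228,180)];B=[(313.5,44.6),(322,57),(279,103),(227,151),(296,142),(296,165)]
X=cv2.triangulatePoints(M[0],M[1],np.array(A,float).T,np.array(B,float).T);print((X[:3]/X[3]).T.round())
```

```text
[[595. 544. 399.]
 [621. 537. 355.]
 [462. 541. 206.]
 [265. 501.  67.]
 [505. 435.  98.]
 [499. 445.   0.]]
```

>>> apply_moves([
  [0,-0.027,0.031],
  [0,-0.027,0.031],
  [0,-0.027,0.031],
  [0,-0.027,0.031],
  [0,-0.027,0.031],
], yaw=[0,0,0,0,0], gripper=0, newtons=10)

```text
clock: 0.57
ee_pos: [311.2, 377.1, 218.2]
orientation: [-104.0, 90.0, -124.9]
wrist_force: [0.3, 0.3, -0.5]
grip_width: 64.0
```

>>> apply_moves([
  [0,-0.027,0.031],
  [0,-0.027,0.031],
  [0,-0.027,0.031],
  [0,-0.027,0.031],
  [0,-0.027,0.031],
], yaw=[0,0,0,0,0])

```text
clock: 0.98
ee_pos: [407.8, 195.4, 218.6]
orientation: [44.4, 90.0, 23.5]
wrist_force: [2.0, 0.5, 0.4]
grip_width: 31.1
```

>>> apply_moves([
  [0,-0.027,0.031],
  [0,-0.027,0.031],
  [0,-0.027,0.031],
  [0,-0.027,0.031],
  [0,-0.027,0.031],
], yaw=[0,0,0,0,0])

```text
clock: 1.4
ee_pos: [504.4, 13.7, 218.5]
orientation: [59.1, 90.0, 38.1]
wrist_force: [0.8, 1.2, -0.3]
grip_width: 1.1
```

>>> apply_moves([
  [0.01,-0.027,0.031],
  [0.01,-0.027,0.031],
  [0.01,-0.027,0.031],
  [0.01,-0.027,0.031],
  [0,0,0],
], yaw=[0,0,0,0,7])

```text
clock: 1.82
ee_pos: [579.9, -133.1, 174.6]
orientation: [-145.0, 89.7, -173.0]
wrist_force: [0.3, 0.8, -0.1]
grip_width: 0.6
```

>>> apply_moves([
  [0,0,0],
  [0,0,0],
  [0,0,0],
  [0,0,0],
  [0,0,0],
], yaw=[7,7,7,7,7])

```text
clock: 2.23
ee_pos: [579.7, -127.2, 178.7]
orientation: [-132.1, 89.9, 164.6]
wrist_force: [-0.1, 0.5, 0.6]
grip_width: 0.3
```

>>> apply_moves([
  [0,0,0],
  [0,0,0],
  [0,0,0],
  [0,0,0],
  [0,0,0],
], yaw=[7,7,7,7,7])

```text
clock: 2.65
ee_pos: [579.7, -127.1, 178.8]
orientation: [-97.4, 90.0, 164.3]
wrist_force: [1.1, 0.4, 0.0]
grip_width: 0.8
```

Run:
```python
from h import *
p=np.load("p.npy")
plan(world(p,(18,0,70))[0])
s=arm.observe();im=arm.capture("wrist")[:,:,::-1].copy()
np.savez("w1.npz",p=s["ee_pos"],o=s["orientation"])
cv2.imwrite("pics/w1.png",im)
```

```text
clock 2.65 ee [ 579.7 -127.1  178.8] inbox [ 10.9  -9.3 178.8] q [-17.   8.  89.  -0.  83.  -9.] F [1.1 0.4 0. ]
tool-frame move mm [108.8   8.3   8.4] turn 8.03
```

View pics/w1.png

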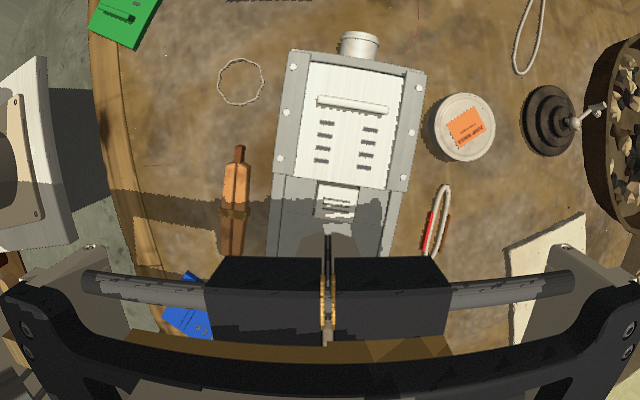

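```bash
cat >> h.py <<'E'
def wproj(P,ee,o):
    c=arm.get_calibration("wrist");T=c["tool_from_camera"]
    q=((np.atleast_2d(P)-ee)@toolR(o)-T[:3,3])@T[:3,:3]
    r=np.hypot(q[:,0],q[:,1]);th=np.arctan2(r,q[:,2])
    return q[:,:2]/r[:,None]*th[:,None]*c["fx"]+[c["cx"],c["cy"]]
E
python3 - <<'E'
from h import *
p=np.load("p.npy");d=np.load("w1.npz")
L=[(-74,-32,72),(-74,32,72),(0,-19.5,58.5),(0,19.5,58.5),(34,-19.5,58.5),(34,19.5,58.5),(-3,-50,56),(-3,50,56),(-113,-42,56),(-155,0,38)]
q=wproj(world(p,L),d["p"],d["o"]);print(np.c_[L,q].round(1))
im=cv2.imread("pics/w1.png");f=4;x0,y0=265,25
c=cv2.resize(im[y0:y0+150*1+65,x0:x0+170],None,fx=f*.65,fy=f*.65,interpolation=cv2.INTER_CUBIC);f*=.65
for u,v in q: cv2.drawMarker(c,(int((u-x0+.5)*f),int((v-y0+.5)*f)),(0,0,255),0,9,1)
cv2.imwrite("pics/w1c.png",c)
E
```

```text
[[ -74.   -32.    72.   315.7  102.7]
 [ -74.    32.    72.   387.5  113.8]
 [   0.   -19.5   58.5  318.8  183.2]
 [   0.    19.5   58.5  359.3  188.8]
 [  34.   -19.5   58.5  314.3  216.9]
 [  34.    19.5   58.5  353.6  222.2]
 [  -3.   -50.    56.   287.8  175.4]
 [  -3.    50.    56.   390.1  189.7]
 [-113.   -42.    56.   311.5   61.7]
 [-155.     0.    38.   360.5   31.5]]
```

View pics/w1c.png

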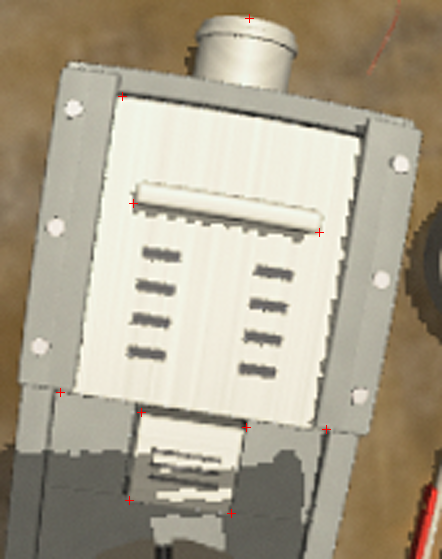

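>>> apply_moves([
  [0.03,0.0093,0.0083],
  [0.03,0,0],
  [0.03,0,0],
  [0.014,0,0],
  [0,0,0],
], yaw=[0,7,1,0,0])

```text
clock: 3.12
ee_pos: [584.6, -135.7, 70.4]
orientation: [-92.0, 89.5, 162.2]
wrist_force: [-0.6, 0.1, -0.9]
grip_width: 0.8
```

Run:
```python
from h import *
p=np.load("p.npy")
plan(world(p,(18,1,44))[0])
s=arm.observe();im=arm.capture("side")[:,:,::-1];b=arm.capture("scene")[:,:,::-1]
im=cv2.resize(im[160:310,300:420],None,fx=3.3,fy=3.3,interpolation=cv2.INTER_CUBIC);b=cv2.resize(b[150:300,320:440],None,fx=3.3,fy=3.3,interpolation=cv2.INTER_CUBIC)
cv2.imwrite("pics/s2.png",np.hstack([im,b]))
```

```text
clock 3.12 ee [ 584.6 -135.7   70.4] inbox [17.7 -2.2 70.4] q [-18.  15.  93.  -0.  73.  -2.] F [-0.6  0.1 -0.9]
tool-frame move mm [26.4  3.4  0.4] turn 0.55
```

View pics/s2.png

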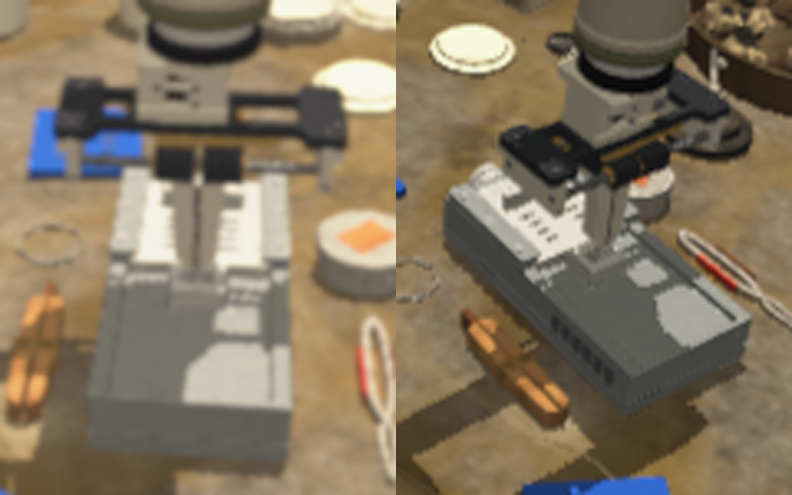

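The fingers are over the tab: (195,285) in the left half, (600,255) in the right. I'll centre them by 3 mm and press.

>>> apply_moves([
  [0,0.0034,0.0004],
  [0.008,0,0],
  [0.006,0,0],
  [0.005,0,0],
  [0,0,0],
], yaw=[0.5,0,0,0,0])

```text
clock: 3.63
ee_pos: [591.2, -138.0, 55.6]
orientation: [103.9, 90.0, -2.6]
wrist_force: [0.0, -0.3, -0.8]
grip_width: 0.5
```

>>> apply_moves([
  [0.003,0,0],
  [0.002,0,0],
  [0,0,0],
  [0,0,0],
], yaw=[0,0,0,0])

```text
clock: 3.97
ee_pos: [591.1, -138.0, 51.1]
orientation: [-91.3, 90.0, 162.2]
wrist_force: [-0.2, 0.6, -0.2]
grip_width: 0.2
```

Run:
```python
from h import *
p=np.load("p.npy")
plan(world(p,(18,1,45))[0])
```

```text
clock 3.97 ee [ 591.1 -138.    51.1] inbox [18.1  4.7 51.1] q [-18.  16.  93.  -0.  70.  -2.] F [-0.2  0.6 -0.2]
tool-frame move mm [ 6.1 -3.7 -0.1] turn -0.12
```

>>> apply_moves([
  [0.002,0,0],
  [0.002,0,0],
], yaw=[0,0])

```text
clock: 4.13
ee_pos: [591.2, -138.0, 47.4]
orientation: [-70.2, 90.0, -176.7]
wrist_force: [-2.7, 1.1, 3.5]
grip_width: 0.8
```

>>> apply_moves([
  [-0.004,0,0],
  [0,-0.0037,0],
  [0.004,0,0],
  [0.001,0,0],
  [0,0,0],
], yaw=[0,0,0,0,0])

```text
clock: 4.55
ee_pos: [587.5, -137.0, 46.0]
orientation: [-109.1, 90.0, 144.4]
wrist_force: [-0.7, -0.6, 0.3]
grip_width: 0.6
```

>>> apply_moves([
  [0.001,0,0],
  [0.0005,0,0],
], yaw=[0,0])

```text
clock: 4.72
ee_pos: [587.5, -136.9, 44.7]
orientation: [-90.5, 90.0, 163.0]
wrist_force: [-2.0, 0.4, 4.4]
grip_width: 0.1
```

Run:
```python
from h import *
p=np.load("p.npy")
plan(world(p,(18,1,45))[0])
```

```text
clock 4.72 ee [ 587.5 -136.9   44.7] inbox [18.1  1.  44.7] q [-18.  16.  94.  -0.  70.  -2.] F [-2.   0.4  4.4]
tool-frame move mm [-0.3  0.  -0.1] turn -0.13
```

>>> apply_moves([
  [0.0004,0,0],
  [0,0,0],
  [-0.015,0,0],
  [-0.035,0,0],
  [-0.035,0,0],
], yaw=[0,0,0,0,0])

```text
clock: 5.13
ee_pos: [585.6, -136.4, 127.6]
orientation: [-91.6, 89.7, 161.9]
wrist_force: [0.1, -0.8, -0.2]
grip_width: 0.3
```

>>> apply_moves([
  [0,0,-0.03],
  [0,0,-0.04],
  [0,0,-0.04],
  [0,0,-0.01],
  [0,0,0],
], yaw=[0,0,0,0,0])

```text
clock: 5.55
ee_pos: [622.0, -18.7, 128.9]
orientation: [-148.3, 90.0, 105.5]
wrist_force: [0.4, -1.0, -0.3]
grip_width: 0.3
```

Run:
```python
from h import *
p=np.load("p.npy")
plan(world(p,(-98,1,61))[0])
im=arm.capture("side")[:,:,::-1];b=arm.capture("scene")[:,:,::-1]
im=cv2.resize(im[185:305,305:415],None,fx=3.6,fy=3.6,interpolation=cv2.INTER_CUBIC);b=cv2.resize(b[165:285,325:435],None,fx=3.6,fy=3.6,interpolation=cv2.INTER_CUBIC)
cv2.imwrite("pics/s3.png",np.hstack([im,b]))
```

```text
clock 5.55 ee [622.  -18.7 128.9] inbox [-105.1    0.8  128.9] q [-6. 14. 87.  0. 79. 10.] F [ 0.4 -1.  -0.3]
tool-frame move mm [67.9  0.2  7.1] turn 0.1
```

View pics/s3.png

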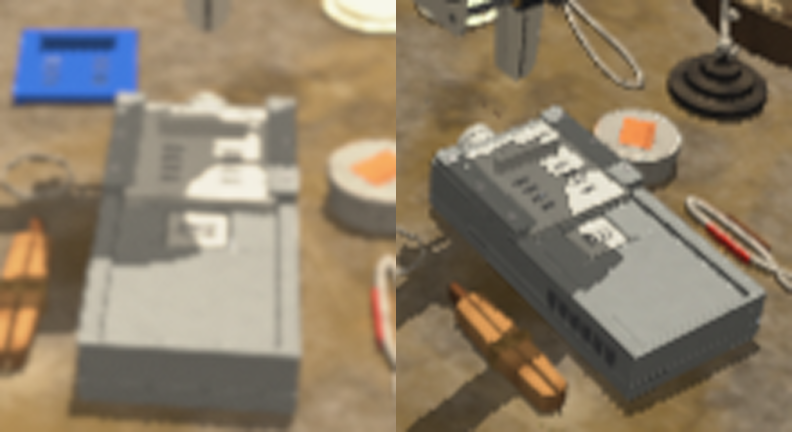

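The tab no longer stands above the apron, at (198,230) left and (605,235) right. Next I'll lower the fingertips behind the ridge.

>>> apply_moves([
  [0.01,0,0.007],
  [0.025,0,0],
  [0.02,0,0],
  [0.011,0,0],
  [0,0,0],
], yaw=[0,0,0,0,0])

```text
clock: 6.07
ee_pos: [616.5, -30.0, 59.1]
orientation: [-78.3, 89.6, 175.2]
wrist_force: [0.8, 1.0, -0.0]
grip_width: 0.4
```

>>> apply_moves([
  [0,0,0],
  [0,0,0.003],
  [0,0,0.003],
  [0,0,0.004],
  [0,0,0.005],
], yaw=[0,0,0,0,0])

```text
clock: 6.48
ee_pos: [616.3, -43.2, 64.7]
orientation: [104.9, 89.9, -1.5]
wrist_force: [0.3, 0.5, 1.5]
grip_width: 0.5
```

Run:
```python
from h import *
p=np.load("p.npy")
plan(world(p,(40,0.5,62))[0])
```

```text
clock 6.48 ee [616.3 -43.2  64.7] inbox [-79.9   2.3  64.7] q [-9. 17. 91.  0. 72.  8.] F [0.3 0.5 1.5]
tool-frame move mm [  2.6  -1.5 119.9] turn -0.11
```

>>> apply_moves([
  [0.001,-0.001,0.006],
  [0.001,0,0.007],
  [0,0,0.007],
  [0,0,0.007],
  [0,0,0.007],
], yaw=[0,0,0,0,0])

```text
clock: 6.9
ee_pos: [604.5, -76.1, 61.3]
orientation: [-71.6, 90.0, -178.1]
wrist_force: [1.2, 1.6, 0.9]
grip_width: 0.5
```

Run:
```python
from h import *
p=np.load("p.npy")
plan(world(p,(40,0.5,62))[0])
im=arm.capture("side")[:,:,::-1];b=arm.capture("scene")[:,:,::-1]
im=cv2.resize(im[185:305,305:415],None,fx=3.6,fy=3.6,interpolation=cv2.INTER_CUBIC);b=cv2.resize(b[165:285,325:435],None,fx=3.6,fy=3.6,interpolation=cv2.INTER_CUBIC)
cv2.imwrite("pics/s4.png",np.hstack([im,b]))
```

```text
clock 6.9 ee [604.5 -76.1  61.3] inbox [-45.    0.1  61.3] q [-12.  16.  92.  -0.  71.   4.] F [1.2 1.6 0.9]
tool-frame move mm [-0.7  0.6 85. ] turn -0.14
```

View pics/s4.png

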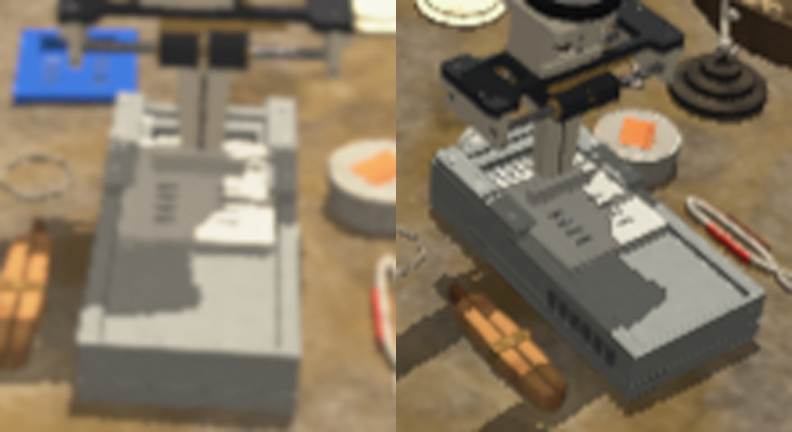

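The cover is sliding over the tab: its front edge is at about (200,240) left and the filter is starting to show. I'll keep pushing.

>>> apply_moves([
  [0,0,0.007],
  [0,0,0.007],
  [0,0,0.007],
  [0,0,0.007],
  [0,0,0.007],
], yaw=[0,0,0,0,0])

```text
clock: 7.42
ee_pos: [594.5, -109.6, 61.2]
orientation: [-68.1, 90.0, -174.6]
wrist_force: [-0.7, 1.2, -0.1]
grip_width: 0.5
```

>>> apply_moves([
  [0,0,0.007],
  [0,0,0.007],
  [0,0,0.007],
  [0,0,0.007],
  [0,0,0.007],
], yaw=[0,0,0,0,0])

```text
clock: 7.83
ee_pos: [584.8, -143.2, 61.4]
orientation: [170.2, 90.0, 63.8]
wrist_force: [0.9, 1.1, -0.3]
grip_width: 0.6
```

>>> apply_moves([
  [0,0,0.006],
  [0,0,0.004],
  [0,0,0.002],
  [0,0,0],
  [0,0,0],
], yaw=[0,0,0,0,0])

```text
clock: 8.25
ee_pos: [581.6, -154.1, 61.4]
orientation: [56.6, 90.0, -49.9]
wrist_force: [-0.5, 0.4, 0.4]
grip_width: 0.4
```

Run:
```python
from h import *
p=np.load("p.npy")
plan(world(p,(40,0.5,62))[0])
```

```text
clock 8.25 ee [ 581.6 -154.1   61.4] inbox [36.2  0.1 61.4] q [-20.  15.  94.  -0.  71.  -3.] F [-0.5  0.4  0.4]
tool-frame move mm [-0.6  0.4  3.8] turn -0.14
```

>>> apply_moves([
  [0,0,-0.01],
  [-0.01,0,-0.01],
  [-0.04,0,0],
  [-0.04,0,0],
  [-0.03,0,-0.03],
], yaw=[0,0,0,0,0])

```text
clock: 8.67
ee_pos: [595.8, -108.7, 184.8]
orientation: [56.7, 89.8, -49.9]
wrist_force: [0.8, -0.1, 0.6]
grip_width: 0.5
```

>>> apply_moves([
  [0,0,-0.04],
  [0,0,-0.04],
  [0,0,-0.04],
  [0,0,-0.02],
  [0,0,0],
], yaw=[0,0,0,0,0])

```text
clock: 9.08
ee_pos: [635.9, 34.0, 181.8]
orientation: [162.6, 89.9, 56.4]
wrist_force: [0.8, -0.3, 0.2]
grip_width: 0.1
```

Run:
```python
from h import *
p=np.load("p.npy")
plan(world(p,(40,0.5,62))[0])
im=arm.capture("side")[:,:,::-1];b=arm.capture("scene")[:,:,::-1]
im=cv2.resize(im[185:305,305:415],None,fx=3.6,fy=3.6,interpolation=cv2.INTER_CUBIC);b=cv2.resize(b[165:285,325:435],None,fx=3.6,fy=3.6,interpolation=cv2.INTER_CUBIC)
cv2.imwrite("pics/s5.png",np.hstack([im,b]))
```

```text
clock 9.08 ee [635.9  34.  181.8] inbox [-159.6   -0.6  181.8] q [-2. 14. 82.  0. 84. 15.] F [ 0.8 -0.3  0.2]
tool-frame move mm [119.4   0.4 199.8] turn 0.2
```

View pics/s5.png

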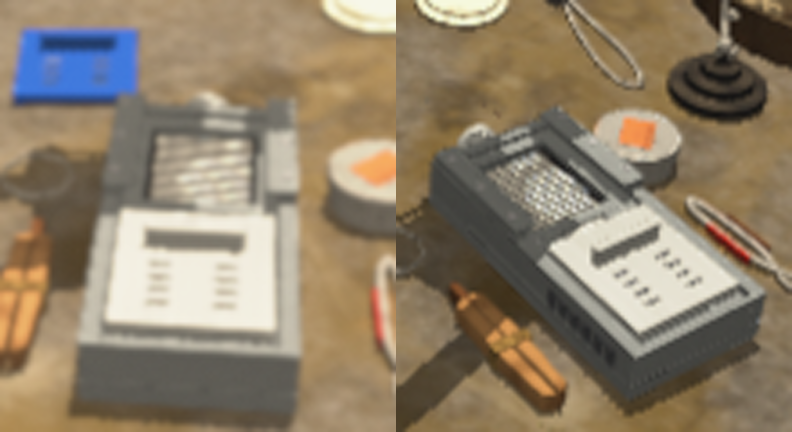

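The filter at (203,170) left is fully clear. The cover lies flat on the apron, just short of the end stop, and its neighbours haven't moved.

```bash
python3 -c "
from bench import arm
print(arm.sign_off())"
```

```text
the job is handed in; nothing more can be done
None
```

The filter is uncovered and the job is handed in, at about 9.1 s on the clock.

- **Tab:** I pressed the snap tab down with the shut fingertips. The last reading before a final 0.4 mm was a tip height of 44.7 mm with about 4.4 N upward. The pictures after lifting off showed it level with the apron.
- **Cover:** I pushed the cover by the rear face of its ridge, over the tab and onto the apron. From the final fingertip position its origin is at about x = 68 mm, where 47 mm is needed and 80 mm is the end stop.
- **Last check:** The side and scene pictures showed the filter opening completely clear, the cover flat between the fences, and the ring tin, ring clamp and tweezers unmoved. I did not check the coil or flux cup closely. The arm was backed off and clear of the box.

**Deviations:**
- The first press on the tab was about 4 mm off centre, so I lifted, re-centred and pressed again.
- The force reading was near zero early in that press, then rose to about 4 N.
- Every wrist force I read stayed below about 5 N.

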